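# Empty the bin of tested brackets into the scrap box and let its flap down

## Robot

A 6-joint arm with a two-finger parallel gripper is mounted at the origin on a cart in front of the work surface, level with it; the furniture and walls round the work are solid. World frame = base frame: x ahead of the robot, y to its left, z up, the work surface at z = 0. Lengths are in m, angles in rad, forces in N, time in s.
With the tool pointing down it reaches from about 0.425 to 1.125 m from the base axis. Payload 14.9 kg.
Tool frame: the origin (TCP) lies on the centre line of the jaws, within the pads' length; the fingertips stand 11 mm ahead of it and the grasp point (between the pads) lies 8 mm behind it; z points along the fingers, y is the line along which they close (so a half turn about z gives the same grasp; the last joint's range is limited). The gripper opens to 91 mm and grips with 3 to 60 N. Pads are 32 mm wide; open, the fingers measure 118 mm over their backs; the gripper's body (76 mm by 178 mm) begins 60 mm behind the grasp point.
Start: joints at [1.143, 0.379, 1.734, -0, 1.028, -0.033], TCP at [0.269, 0.646, 0.225] pointing down, gripper open.
Joint ranges: [-2.77, 2.77], [-0.74, 2.19], [0, 2.66], [-1.06, 4.2], [0.31, 2.87], [-3.08, 3.08]. Speed limits (rad/s): [1.89, 1.89, 2.39, 3.14, 3.14, 3.14].

## Interface

Orientations are given as a unit quaternion [w, x, y, z].
In Python, from rig import bot gives the robot as it stands.
- The arm moves only by the tool move_arm, never from a script. Its argument "series" is a list of rows, each a list of 3 entries, a list of its own where there are three numbers: the turn, a rotation vector about the tool's x, y, z in degrees, then the shift along the tool's x, y, z in m, then the finger opening in m, from 0 to 0.0912. A call has 1 to 20 rows; each row is the pose to reach, as a shift and turn from the pose commanded when the call began, along the tool's axes at that moment; what a row does not reach only later rows make up. A row lasts 1/10 s, in which the tool goes at most 50 mm and 8.59 degrees, less where a joint would pass 70% of its speed; a pose out of reach is approached as far as the arm can. A call with a gripper value outside its range is refused whole. The fingers move at their own pace and stop on an object; "newtons" is the grip in N (left out, the last holds). Time passes only in rows, so rows that repeat a pose let the fingers close. It gives the time, the measured TCP pose, the force, the opening and the grip force at its end, in the units of the state.
- bot.get_state(): the state, without advancing time (a new reading comes with each control period).
- bot.snapshot(name): name is "scene" or "top" or "wrist"; returns a dict with "image" (420x560x3 uint8, red, green, blue), "fov_y" (degrees; the focal length in pixels is half the picture's height over the tangent of half this angle, whatever the lens; pixels are square), "cx", "cy" (the principal point, pixels), "k1" (the pictures are not rectified: a ray, as slopes to the right and down, at radius r is drawn at 1 + k1 r^2 times it, then the intrinsics apply), "position" and "orientation" of the camera in the world; the wrist camera has in their place "mount" (4x4, takes a point from camera to tool coordinates, whose origin is the TCP and whose axes are the flange's). Camera axes: x right, y up, looking along -z (the intrinsics and any distortion apply to the point x, -y, -z); pixel columns grow to the right and rows downward; lengths in m; the calibration is good to about 2 mm. A picture is of the moment at which its call begins: read the wrist's pose just before it. There is no depth.
- bot.close_job(): hands the job in; it is judged then, once.
Trained networks look in the newest picture that a camera, given by its name, has taken for a name from the list of things; names that differ only in an ending like _2 or _b are one class to them, and where a whole thing is asked for, a point or a joint stands for the part that bears it (a point fixed in the world has none). Each returns a list of dicts, best first, with "p" (0 to 1); they miss things now and then, are a little off and sometimes report something else, mostly with a low value. They report only what shows in the picture. A call takes as long as a camera call.
- bot.spot_in(camera, name): "at" ([column, row] in pixels, amid what is visible of it).
- bot.regions_of(camera, name): "mask" (420x560 bool, what is visible of it) and "at" ([column, row] in pixels, amid what is visible of it).
- bot.pinpoint(camera, name): "at" ([column, row] in pixels: a listed point, or the origin of a listed thing).
The state is a dict: "t": time; "joint_pos": joint angles; "joint_vel": joint speeds; "joint_efforts": joint torques, N m; "ee_pos": TCP position; "ee_rot": TCP orientation; "contact_force": force on the tool from outside, world axes, zero at the start; "ft_torque": the same for the moment, N m; "gripper_width": finger opening in m; "grasp_force": force on a finger pad.
Only numpy, scipy, OpenCV 4.12 (cv2) and the standard library are available. Lean on these libraries where they do the work, as an engineer would, in place of code of your own. Each camera call takes 0.05 s, during which the arm holds its last target. There are 200 camera calls.

## Task

Lift the bin that holds the tested brackets out of the rack (there only the grip lip at its back can be got at), stand it on the bench and let go, so that you can take it afresh for pouring. Then tip all eight brackets out of it into the open scrap box, stand the empty bin upright on the bench again, clear of the rack, and close the box's sprung flap, easing it down all the way instead of letting it slam. Leave the other bins, the bottle, the stamp and the tub where they are.

Things in the scene. Friction and masses are not known exactly. Their poses are not given: they have to be found in the camera images.
- full_bin_center (a point): centre, 39 mm above the underside, of the bin that holds the eight brackets: a black plastic open bin, 60 mm wide (its y), 78 mm high at the back, walls and floor 3 mm. Back wall at x = +48 mm. The front wall, 42 mm high, slants outward from x = -22 (foot) to -52 mm (lip); the sides' top edge slopes to it from x = -8 mm: it pours over -x. z is up. Bin 0.14 kg, brackets 0.11 kg. Starts in the rack
- full_bin_lip (a point): centre of the same bin's grip lip: a block 10 mm thick (bin x), 40 mm wide (bin y), 26 mm high on the back wall, its top flush with the bin's. 50 mm behind (+x) the bin's middle and 13 mm under its top. The brackets leave the top 30 mm inside the bin free for a finger; nothing stands close behind the lip
- empty_bin_1_center (a point): centre (39 mm up) of an equal bin, empty, loose in another bay of the rack
- empty_bin_2_center (a point): centre (39 mm up) of a third equal bin, empty, loose in another bay of the rack
- bin_rack: low fixed aluminium rack with three bins side by side: 118 mm (its x) by 208 mm (its y); origin under its middle on the bench. Bays at y = -68, 0, +68 mm, floor 7 mm above the bench; fences (2.5 mm thick, 3 mm off the bins) rise to 23 mm, front and back edges to 16 mm. The bins stand with their low fronts to its -x side, 8 mm apart, so no finger fits between them
- box_mouth (a point): centre of the open top of the scrap box, 100 mm above the bench: a fixed grey sheet-metal box, 130 mm (x) by 150 mm (y) outside, walls 3 mm; the axes are the box's. The flap is hinged along its +x top edge
- box_floor (a point): centre of the scrap box's inner floor, 3 mm above the bench; axes of the box
- flap (a joint): angle of the scrap box's flap, a plate of 136 by 156 mm, 0.3 kg: 0 = shut flat on the box, 2.3 = its stop, open and leaning back past upright. Starts open. Beyond about 2.0 its weight keeps it open; brought further forward, its weight and its spring (0.035 Nm/rad, 0.1 Nm when open) shut it hard if let go. Takes up to about 2 N at the pull
- flap_hinge (a point): middle of the flap's hinge line, 69 mm to +x of the box's middle and 100 mm above the bench; the line runs along y of the box
- flap_pull (a point): middle of the flap's pull: a round steel bar, 10 mm diameter, 80 mm long, along y of the box, on two arms 27 mm beyond the flap's free edge, 166 mm from the hinge line. At joint value a it lies 166 cos(a) mm to -x and 166 sin(a) mm above the hinge (3 mm higher when shut). It can turn between the fingers. Shut, it is 32 mm in front of the box, 103 mm above the bench
- piece_1: sheet-metal angle bracket 1 of 8, 16 x 26 x 16 mm, 14 g, lying tumbled in the full bin; origin under the middle of its foot
- piece_2: sheet-metal angle bracket 2 of 8, 16 x 26 x 16 mm, 14 g, lying tumbled in the full bin; origin under the middle of its foot
- piece_3: sheet-metal angle bracket 3 of 8, 16 x 26 x 16 mm, 14 g, lying tumbled in the full bin; origin under the middle of its foot
- piece_4: sheet-metal angle bracket 4 of 8, 16 x 26 x 16 mm, 14 g, lying tumbled in the full bin; origin under the middle of its foot
- piece_5: sheet-metal angle bracket 5 of 8, 16 x 26 x 16 mm, 14 g, lying tumbled in the full bin; origin under the middle of its foot
- piece_6: sheet-metal angle bracket 6 of 8, 16 x 26 x 16 mm, 14 g, lying tumbled in the full bin; origin under the middle of its foot
- piece_7: sheet-metal angle bracket 7 of 8, 16 x 26 x 16 mm, 14 g, lying tumbled in the full bin; origin under the middle of its foot
- piece_8: sheet-metal angle bracket 8 of 8, 16 x 26 x 16 mm, 14 g, lying tumbled in the full bin; origin under the middle of its foot
- wash_bottle: white bottle with a blue cap, 58 mm diameter, 118 mm high, standing on the bench; origin under its middle; to be left alone
- date_stamp: black and red hand stamp, 38 x 30 x 60 mm, standing on the bench; origin under its middle; to be left alone
- swab_tub: white tub with a blue cap, 47 mm diameter, 62 mm high, standing on the bench; origin under its middle; to be left alone

How it is judged:
On the way, in this order (a step that is already met when the one before it is completed fails the run):
1. the full bin stands upright on the bench, out of the rack and let go (height (world z) of full_bin_center below 0.0425 m and angle between full_bin_center's own z axis and vertical below 0.1 rad and horizontal distance between full_bin_center and bin_rack above 0.1 m and contact force between the fingers and full_bin below 0.1 N), for 0.2 s.
2. the bin is held tipped over the scrap box (more than 75 degrees, its middle above the box's rim and within 140 mm of the box's middle) (angle between full_bin_center's own z axis and vertical above 1.3 rad and horizontal distance between full_bin_center and box_mouth below 0.14 m and height (world z) of full_bin_center above 0.11 m), for 0.05 s.
3. all eight brackets are in the scrap box (x of piece_1 in the frame of box_floor between -0.064 and 0.064 m and y of piece_1 in the frame of box_floor between -0.074 and 0.074 m and z of each of piece_1, piece_2, piece_3, piece_4, piece_5, piece_6, piece_7, piece_8 in the frame of box_floor below 0.092 m and x of piece_2 in the frame of box_floor between -0.064 and 0.064 m and y of piece_2 in the frame of box_floor between -0.074 and 0.074 m and x of piece_3 in the frame of box_floor between -0.064 and 0.064 m and y of piece_3 in the frame of box_floor between -0.074 and 0.074 m and x of piece_4 in the frame of box_floor between -0.064 and 0.064 m and y of piece_4 in the frame of box_floor between -0.074 and 0.074 m and x of piece_5 in the frame of box_floor between -0.064 and 0.064 m and y of piece_5 in the frame of box_floor between -0.074 and 0.074 m and x of piece_6 in the frame of box_floor between -0.064 and 0.064 m and y of piece_6 in the frame of box_floor between -0.074 and 0.074 m and x of piece_7 in the frame of box_floor between -0.064 and 0.064 m and y of piece_7 in the frame of box_floor between -0.074 and 0.074 m and x of piece_8 in the frame of box_floor between -0.064 and 0.064 m and y of piece_8 in the frame of box_floor between -0.074 and 0.074 m), for 0.2 s.
4. the empty bin stands upright on the bench, out of the rack and let go (all of step 1), for 0.2 s.
5. the flap is shut (value of joint flap below 0.05 rad), for 0.2 s.
At the end, for the whole second after the job is handed in: The flap lies shut (under 0.05 rad, 8 mm at its pull), all eight brackets are inside the scrap box below its rim, and the emptied bin stands upright (within 6 degrees) on the bench itself, its middle more than 100 mm from the middle of the rack, let go (all of step 3 and all of step 4 and value of joint flap below 0.05 rad); the robot touches nothing.
It fails at once if the flap slams: it drops on the box faster than 4 rad/s (about 0.65 m/s at its pull) over the last 0.4 rad (value of joint flap below 0.4 rad and velocity of joint flap below -4 rad/s).
It fails at once if an empty bin is moved more than 30 mm or tipped (distance of any of empty_bin_1_center, empty_bin_2_center from where it was at the start of the episode above 0.03 m or angle between any of empty_bin_1_center, empty_bin_2_center's own z axis and vertical above 0.4 rad).
It fails at once if the bottle, the stamp or the tub is moved more than 30 mm or knocked over (distance of any of wash_bottle, date_stamp, swab_tub from where it was at the start of the episode above 0.03 m or angle between any of wash_bottle, date_stamp, swab_tub's own z axis and vertical above 0.4 rad).
It also fails if it takes over 72 s, if anything falls off the work surface, if the arm or the gripper's body presses on something with over 40 N, if the wrist force passes 120 N, or if a joint passes its speed limit or range.

## Working session

There is one attempt and no reset: what is moved stays moved. The work goes in short steps, Python scripts to look and compute and a tool call to move; the robot and the scene stay as the last step left them, time stands still between calls to the robot, and variables do not carry over. Pictures are saved under pics/ and viewed, at most 11 in all, crops included, and the job is handed in when it is done.

Besides the shell and the picture viewer there is one more tool, called by a JSON object that holds its "api" and its "payload", one argument or row to a line. move_arm: Moves the arm, as the interface text tells. Its arguments: {"type":"object","properties":{"series":{"type":"array"},"newtons":{"type":"number"}},"required":["series"]}

```bash
mkdir -p pics; cat > h.py <<'E'
import numpy as np, cv2
from scipy.spatial.transform import Rotation as R
from rig import bot
def rot(q): return R.from_quat([q[1],q[2],q[3],q[0]])
def ray(s,uv,st=None):
    f=s["image"].shape[0]/2/np.tan(np.radians(s["fov_y"])/2)
    d=np.array([(uv[0]-s["cx"])/f,(uv[1]-s["cy"])/f]); u=d.copy()
    for _ in range(20): u=d/(1+s["k1"]*(u@u))
    v=np.array([u[0],-u[1],-1])
    if "mount" in s:
        M=np.array(s["mount"]); Rt=rot(st["ee_rot"]).as_matrix()
        return Rt@M[:3,3]+st["ee_pos"], Rt@M[:3,:3]@v
    return np.array(s["position"]), rot(s["orientation"]).as_matrix()@v
def atz(s,uv,z,st=None):
    o,d=ray(s,uv,st); return o+d*(z-o[2])/d[2]
def snap(c,fn=None):
    st=bot.get_state(); s=bot.snapshot(c)
    if fn: cv2.imwrite("pics/"+fn,s["image"][:,:,::-1])
    return s,st
def tri(rays):
    A=0;b=0
    for o,d in rays:
        d=d/np.linalg.norm(d);P=np.eye(3)-np.outer(d,d);A=A+P;b=b+P@o
    return np.linalg.solve(A,b)
E
cat > a.py <<'E'
from h import *
np.set_printoptions(precision=3,suppress=True)
names={"full_bin_center":.046,"full_bin_lip":.072,"empty_bin_1_center":.046,"bin_rack":0,"box_mouth":.1,"box_floor":.003,"flap_hinge":.1,"flap_pull":.22,"wash_bottle":0,"date_stamp":0,"swab_tub":0}
for c in ["scene","top"]:
    s,st=snap(c,c+"0.png")
    print(c,np.array(s["position"]))
    for n,z in names.items():
        for r in bot.pinpoint(c,n)[:3]: print(n,round(r["p"],2),np.round(r["at"]),atz(s,r["at"],z))
print(bot.get_state())
E
python3 a.py; python3 -c "
import cv2,numpy as np
"
```

```text
scene [-0.092 -0.278  1.016]
full_bin_lip 0.59 [360. 217.] [ 0.66  -0.025  0.072]
empty_bin_1_center 0.93 [295. 216.] [0.603 0.113 0.046]
bin_rack 0.7 [323. 239.] [0.61  0.039 0.   ]
box_mouth 0.91 [207. 210.] [0.475 0.268 0.1  ]
box_mouth 0.63 [326. 241.] [0.54 0.   0.1 ]
box_floor 0.62 [209. 236.] [0.472 0.272 0.003]
box_floor 0.15 [325. 228.] [0.639 0.05  0.003]
flap_hinge 0.67 [348. 243.] [ 0.561 -0.043  0.1  ]
flap_hinge 0.66 [220. 191.] [0.537 0.276 0.1  ]
flap_pull 0.66 [247. 121.] [0.659 0.279 0.22 ]
wash_bottle 0.67 [317. 296.] [ 0.469 -0.025  0.   ]
date_stamp 0.77 [259. 309.] [0.374 0.064 0.   ]
swab_tub 0.6 [268. 173.] [0.723 0.266 0.   ]
top [0.374 0.131 1.082]
full_bin_center 0.79 [343. 184.] [ 0.615 -0.034  0.046]
full_bin_lip 0.66 [343. 160.] [ 0.666 -0.029  0.072]
empty_bin_1_center 0.62 [288. 186.] [0.607 0.097 0.046]
bin_rack 0.69 [312. 188.] [0.613 0.036 0.   ]
bin_rack 0.42 [342. 177.] [ 0.645 -0.037  0.   ]
box_mouth 0.65 [336. 248.] [ 0.46  -0.009  0.1  ]
box_mouth 0.58 [210. 236.] [0.478 0.269 0.1  ]
box_mouth 0.57 [343. 176.] [ 0.621 -0.024  0.1  ]
box_floor 
[... 291 characters left out ...]
81 [335. 250.] [ 0.463 -0.021  0.   ]
date_stamp 0.63 [302. 288.] [0.371 0.058 0.   ]
date_stamp 0.23 [203. 139.] [0.733 0.311 0.   ]
swab_tub 0.54 [226. 145.] [0.718 0.253 0.   ]
swab_tub 0.23 [340. 183.] [ 0.628 -0.033  0.   ]
{'t': 1.2, 'joint_pos': array([ 1.143,  0.379,  1.734,  0.   ,  1.028, -0.033]), 'joint_vel': array([-0.002, -0.   , -0.002,  0.   , -0.003,  0.   ]), 'joint_efforts': array([ -0.003, -76.371, -43.474,   0.065,   0.039,   0.   ]), 'ee_pos': array([0.269, 0.646, 0.225]), 'ee_rot': array([0.   , 0.196, 0.981, 0.   ]), 'contact_force': array([-0.256, -0.08 ,  0.087]), 'ft_torque': array([-0.027,  0.034,  0.034]), 'grasp_force': 0.0, 'gripper_width': 0.09122265843669156}
```

View pics/scene0.png

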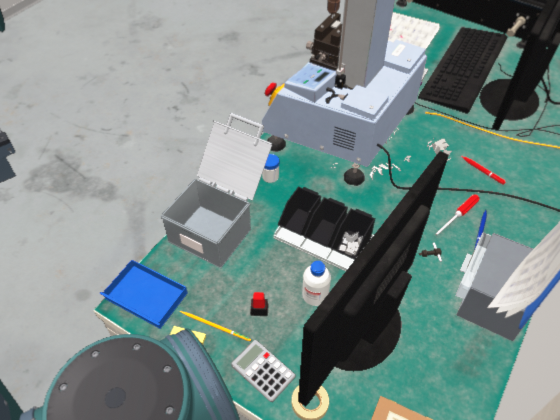

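View pics/top0.png

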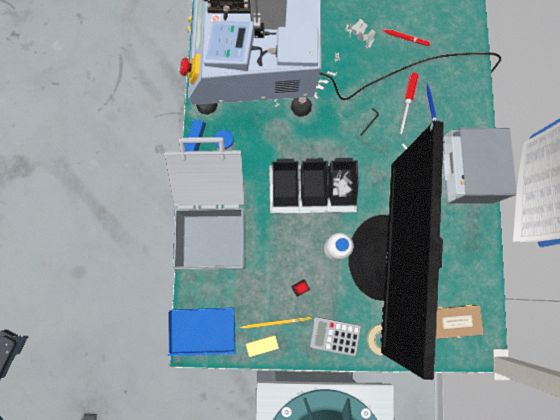

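The scene view shows the open box at about (207,215), the rack at (323,235) with the brackets in the right-hand bin (350,242), the bottle at (317,283), the stamp at (259,303) and the tub at (270,167). The top view shows the rack spanning (271..357,158..212), the box at (209,240), the flap pull at (205,142) and a monitor close on the right.

```bash
cat > b.py <<'E'
from h import *
np.set_printoptions(precision=3,suppress=True)
S,_=snap("scene");T,_=snap("top")
for n,a,b in [("mon far top",(445,153),(440,123)),("mon near top",(303,328),(383,368)),("mon far bottom",(410,270),(410,330))]:
    print(n,tri([ray(S,a),ray(T,b)]))
print("rack front",atz(T,(271,212),.016),atz(T,(357,211),.016))
print("box rim",[atz(T,p,.1) for p in [(176,269),(242,268),(243,209),(175,210)]])
m=bot.regions_of("top","full_bin_center"); print([(round(r["p"],2),cv2.minAreaRect(np.argwhere(r["mask"])[:,::-1].astype(np.float32))) for r in m[:2]])
m=bot.regions_of("top","bin_rack"); print([(round(r["p"],2),cv2.minAreaRect(np.argwhere(r["mask"])[:,::-1].astype(np.float32))) for r in m[:2]])
print("press",tri([ray(S,(265,108)),ray(T,(190,97))]), atz(T,(303,110),0))
print("lip", tri([ray(S,(360,217)),ray(T,(343,160))]),"pull",tri([ray(S,(247,121)),ray(T,(202,139))]))
cv2.imwrite("pics/mon.png",np.hstack([cv2.resize(T["image"][100:400,340:470,::-1],None,fx=2,fy=2),cv2.resize(S["image"][130:430,240:480,::-1],None,fx=2,fy=2)]))
E
python3 b.py
```

```text
mon far top [ 0.662 -0.159  0.341]
mon near top [ 0.246 -0.086  0.267]
mon far bottom [ 0.338 -0.152  0.363]
rack front [0.549 0.136 0.016] [ 0.557 -0.072  0.016]
box rim [array([0.405, 0.339, 0.1  ]), array([0.411, 0.195, 0.1  ]), array([0.541, 0.198, 0.1  ]), array([0.535, 0.348, 0.1  ])]
[(0.66, ((342.5, 181.5), (47.0, 29.0), 90.0))]
[(0.7, ((204.0, 173.5), (71.0, 78.0), 90.0)), (0.6, ((312.0, 189.0), (46.0, 86.0), 90.0))]
press [0.78  0.315 0.156] [0.817 0.061 0.   ]
lip [ 0.665 -0.026  0.071] pull [0.66  0.277 0.22 ]Traceback (most recent call last):
  File "b.py", line 12, in <module>
    cv2.imwrite("pics/mon.png",np.hstack([cv2.resize(T["image"][100:400,340:470,::-1],None,fx=2,fy=2),cv2.resize(S["image"][130:430,240:480,::-1],None,fx=2,fy=2)]))
                               ~~~~~~~~~^^^^^^^^^^^^^^^^^^^^^^^^^^^^^^^^^^^^^^^^^^^^^^^^^^^^^^^^^^^^^^^^^^^^^^^^^^^^^^^^^^^^^^^^^^^^^^^^^^^^^^^^^^^^^^^^^^^^^^^^^^^
    return _nx.concatenate(arrs, 1, dtype=dtype, casting=casting)
           ~~~~~~~~~~~~~~~^^^^^^^^^^^^^^^^^^^^^^^^^^^^^^^^^^^^^^^
ValueError: all the input array dimensions except for the concatenation axis must match exactly, but along dimension 0, the array at index 0 has size 600 and the array at index 1 has size 580
```

{"api": "move_arm", "payload": {
  "series": [
    [[0, 0, 0], [0, 0, -0.05], 0.06],
    [[0, 0, 0], [0, 0, -0.1], 0.06],
    [[0, 0, 0], [0, 0, -0.15], 0.06],
    [[0, 0, 0], [0, 0, -0.2], 0.06],
    [[0, 0, 0], [0, 0, -0.2], 0.06]
  ]
}}

```text
t: 1.9
ee_pos: [0.27, 0.648, 0.4333]
ee_rot: [0.001, 0.196, 0.981, 0.005]
contact_force: [0.3, -0.4, -0.5]
gripper_width: 0.0605
grasp_force: 0.0
```

{"api": "move_arm", "payload": {
  "series": [
    [[0, 0, 65], [-0.625, -0.472, 0], 0.05],
    [[0, 0, 65], [-0.625, -0.472, 0], 0.05],
    [[0, 0, 65], [-0.625, -0.472, 0], 0.05],
    [[0, 0, 65], [-0.625, -0.472, 0], 0.05],
    [[0, 0, 65], [-0.625, -0.472, 0], 0.05],
    [[0, 0, 65], [-0.625, -0.472, 0], 0.05],
    [[0, 0, 65], [-0.625, -0.472, 0], 0.05],
    [[0, 0, 65], [-0.625, -0.472, 0], 0.05],
    [[0, 0, 65], [-0.625, -0.472, 0], 0.05],
    [[0, 0, 65], [-0.625, -0.472, 0], 0.05],
    [[0, 0, 65], [-0.625, -0.472, 0], 0.05],
    [[0, 0, 65], [-0.625, -0.472, 0], 0.05],
    [[0, 0, 65], [-0.625, -0.472, 0], 0.05],
    [[0, 0, 65], [-0.625, -0.472, 0], 0.05],
    [[0, 0, 65], [-0.625, -0.472, 0], 0.05],
    [[0, 0, 65], [-0.625, -0.472, 0], 0.05],
    [[0, 0, 65], [-0.625, -0.472, 0], 0.05],
    [[0, 0, 65], [-0.625, -0.472, 0.05], 0.05],
    [[0, 0, 65], [-0.625, -0.472, 0.1], 0.05],
    [[0, 0, 65], [-0.625, -0.472, 0.15], 0.05]
  ]
}}

```text
t: 3.9
ee_pos: [0.6642, -0.0294, 0.2735]
ee_rot: [0.0, 0.692, 0.722, 0.0]
contact_force: [1.0, -0.0, -0.3]
gripper_width: 0.0501
grasp_force: 0.0
```

{"api": "move_arm", "payload": {
  "series": [
    [[0, 0, 0], [0, 0, 0.0], 0.05],
    [[0, 0, 0], [0, 0, 0], 0.05]
  ]
}}

```text
t: 4.1
ee_pos: [0.6647, -0.0295, 0.2759]
ee_rot: [-0.0, 0.692, 0.722, -0.0]
contact_force: [0.8, 0.2, 1.2]
gripper_width: 0.0503
grasp_force: 0.0
```

```bash
cat > c.py <<'E'
from h import *
np.set_printoptions(precision=3,suppress=True)
s,st=snap("wrist","w1.png")
print(st["t"],st["ee_pos"],st["ee_rot"],st["joint_pos"]); M=np.array(s["mount"]); print(M)
for n,z in [("full_bin_center",.046),("full_bin_lip",.072),("empty_bin_1_center",.046),("bin_rack",0)]:
    for r in bot.pinpoint("wrist",n)[:2]: print(n,round(r["p"],2),np.round(r["at"]),atz(s,r["at"],z,st))
E
python3 c.py
```

```text
4.1 [ 0.665 -0.03   0.276] [-0.     0.692  0.722 -0.   ] [-0.079  0.272  1.777  0.     1.093 -0.121]
[[ 0.001  0.972  0.234  0.065]
 [ 1.    -0.001 -0.    -0.001]
 [ 0.     0.234 -0.972 -0.16 ]
 [ 0.     0.     0.     1.   ]]
full_bin_center 0.79 [234. 177.] [ 0.616 -0.032  0.046]
full_bin_lip 0.63 [279. 181.] [ 0.663 -0.029  0.072]
empty_bin_1_center 0.96 [229.  42.] [0.608 0.104 0.046]
empty_bin_1_center 0.35 [230. 113.] [0.611 0.034 0.046]
```

View pics/w1.png

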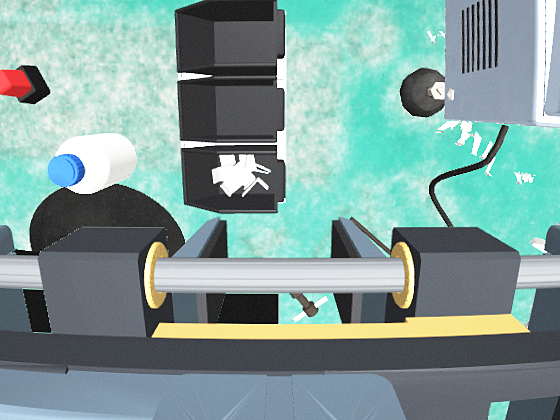

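The wrist view shows the bracket bin at (234,178) with its lip at about (279,181). That puts the lip at (0.664,-0.030), directly below the tool.

{"api": "move_arm", "payload": {
  "series": [
    [[0, 0, 0], [0, 0, 0.05], 0.045],
    [[0, 0, 0], [0, 0, 0.1], 0.045],
    [[0, 0, 0], [0, 0, 0.14], 0.045],
    [[0, 0, 0], [0, 0, 0.17], 0.045],
    [[0, 0, 0], [0, 0, 0.19], 0.045],
    [[0, 0, 0], [0, 0, 0.203], 0.045],
    [[0, 0, 0], [0, 0, 0.203], 0.045],
    [[0, 0, 0], [0, 0, 0.203], 0.0],
    [[0, 0, 0], [0, 0, 0.203], 0.0],
    [[0, 0, 0], [0, 0, 0.203], 0.0],
    [[0, 0, 0], [0, 0, 0.203], 0.0],
    [[0, 0, 0], [0, 0, 0.203], 0.0],
    [[0, 0, 0], [0, 0, 0.203], 0.0],
    [[0, 0, 0], [0, 0, 0.203], 0.0]
  ],
  "newtons": 40
}}

```text
t: 5.75
ee_pos: [0.6649, -0.03, 0.0724]
ee_rot: [0.0, 0.692, 0.722, 0.0]
contact_force: [-2.1, 0.0, 7.0]
gripper_width: 0.0098
grasp_force: 40.0
```

{"api": "move_arm", "payload": {
  "series": [
    [[0, 0, 0], [0, 0, -0.03], 0],
    [[0, 0, 0], [0, 0, -0.07], 0],
    [[0, 0, 0], [0, 0, -0.11], 0],
    [[0, 0, 0], [0, 0, -0.14], 0],
    [[0, 0, 8], [0.01, -0.015, -0.14], 0],
    [[0, 0, 16], [0.02, -0.03, -0.14], 0],
    [[0, 0, 24], [0.03, -0.05, -0.14], 0],
    [[0, 0, 32], [0.045, -0.07, -0.14], 0],
    [[0, 0, 40], [0.055, -0.09, -0.14], 0],
    [[0, 0, 48], [0.065, -0.11, -0.14], 0],
    [[0, 0, 56], [0.08, -0.13, -0.14], 0],
    [[0, 0, 64], [0.09, -0.15, -0.14], 0],
    [[0, 0, 72], [0.1, -0.165, -0.14], 0],
    [[0, 0, 80], [0.11, -0.175, -0.14], 0],
    [[0, 0, 86], [0.115, -0.18, -0.14], 0],
    [[0, 0, 90], [0.118, -0.183, -0.14], 0],
    [[0, 0, 90], [0.118, -0.183, -0.14], 0],
    [[0, 0, 90], [0.118, -0.183, -0.14], 0]
  ]
}}

```text
t: 7.55
ee_pos: [0.4769, 0.0803, 0.2119]
ee_rot: [0.0, 1.0, 0.022, -0.0]
contact_force: [0.1, 0.1, -2.1]
gripper_width: 0.01
grasp_force: 40.0
```

```bash
cat > d.py <<'E'
from h import *
np.set_printoptions(precision=4,suppress=True)
s,st=snap("scene","s2.png")
print(st["t"],st["ee_pos"],st["ee_rot"],st["joint_pos"],st["gripper_width"])
E
python3 d.py
```

```text
7.55 [0.4769 0.0803 0.2119] [ 0.      0.9998  0.022  -0.0001] [ 0.1187  0.0499  2.1712 -0.0001  0.9206  1.6456] 0.010015527328590342
```

View pics/s2.png

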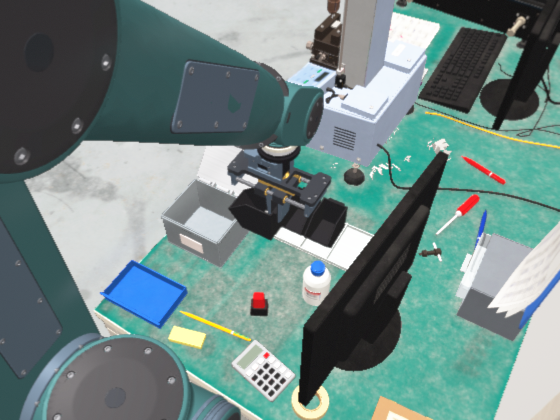

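The arm holds the bin just above the free spot between the box and the rack, at about (275,215), with its front toward the box. The bottle (317,283) and stamp (259,303) are clear.

{"api": "move_arm", "payload": {
  "series": [
    [[0, 0, 0], [0, 0, 0.04], 0],
    [[0, 0, 0], [0, 0, 0.08], 0],
    [[0, 0, 0], [0, 0, 0.11], 0],
    [[0, 0, 0], [0, 0, 0.13], 0],
    [[0, 0, 0], [0, 0, 0.14], 0],
    [[0, 0, 0], [0, 0, 0.144], 0],
    [[0, 0, 0], [0, 0, 0.147], 0],
    [[0, 0, 0], [0, 0, 0.147], 0],
    [[0, 0, 0], [0, 0, 0.147], 0.045],
    [[0, 0, 0], [0, 0, 0.147], 0.045],
    [[0, 0, 0], [0, 0, 0.147], 0.045],
    [[0, 0, 0], [0, 0, 0.147], 0.045],
    [[0, 0, 0], [0, 0, 0.147], 0.045],
    [[0, 0, 0], [0, 0, 0.147], 0.045]
  ]
}}

```text
t: 9.0
ee_pos: [0.4769, 0.0804, 0.065]
ee_rot: [0.0, 1.0, 0.021, 0.0]
contact_force: [-0.8, -0.1, -0.1]
gripper_width: 0.0453
grasp_force: 0.0
```

```bash
cat > e.py <<'E'
from h import *
np.set_printoptions(precision=4,suppress=True)
s,st=snap("wrist","w2.png")
print(st["t"],st["ee_pos"],st["joint_pos"],st["gripper_width"],st["contact_force"])
for n,z in [("full_bin_center",.039),("full_bin_lip",.065)]:
    for r in bot.pinpoint("wrist",n)[:2]: print(n,round(r["p"],2),np.round(r["at"]),atz(s,r["at"],z,st))
from scipy.optimize import least_squares
D=[(.379,1.734,np.hypot(.269,.646),.225),(.272,1.777,np.hypot(.665,.03),.276),(.0499,2.1712,np.hypot(.4769,.0803),.2119),(*st["joint_pos"][1:3],np.hypot(*st["ee_pos"][:2]),st["ee_pos"][2])]
def f(p):
    r0,L1,L2,H=p; return np.ravel([[r0+L1*np.sin(a)+L2*np.sin(a+b)-np.sqrt(r*r-.023**2),H+L1*np.cos(a)+L2*np.cos(a+b)-z] for a,b,r,z in D])
q=least_squares(f,[0,.6,.6,0]); print(q.x,q.fun)
E
python3 e.py
```

```text
9.0 [0.4769 0.0804 0.065 ] [ 0.1188  0.3162  2.2159 -0.      0.6095  1.6481] 0.04527203217365472 [-0.7745 -0.1186 -0.1371]
full_bin_center 0.32 [188. 227.] [0.481  0.1279 0.039 ]
full_bin_lip 0.46 [187. 227.] [0.4894 0.1221 0.065 ]
[-0.0244  0.55    0.6036  0.0286] [-0.0033  0.0032 -0.0061  0.0047  0.0003  0.0006  0.0091 -0.0085]
```

View pics/w2.png

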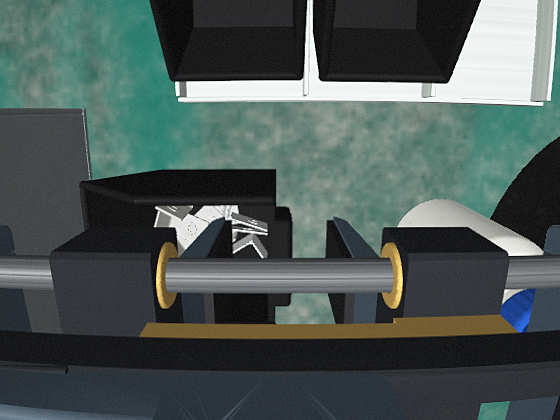

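The bin stands free at (190,225) in the wrist view, with the brackets inside and the lip midway between the open fingers.

{"api": "move_arm", "payload": {
  "series": [
    [[0, 0, 0], [0, 0, 0], 0],
    [[0, 0, 0], [0, 0, 0], 0],
    [[0, 0, 0], [0, 0, 0], 0],
    [[0, 0, 0], [0, 0, 0], 0],
    [[0, 0, 0], [0, 0, 0], 0],
    [[0, 0, 0], [0, 0, 0], 0],
    [[0, 0, 0], [0, 0, -0.03], 0],
    [[0, 0, 0], [0, 0, -0.08], 0],
    [[0, 0, 0], [0, 0, -0.13], 0],
    [[0, 0, 0], [0, 0, -0.18], 0],
    [[0, 0, 0], [0, 0, -0.23], 0],
    [[-8, 0, 0], [0, 0, -0.25], 0],
    [[-15, 0, 0], [0, 0, -0.25], 0],
    [[-15, 0, 0], [0, 0, -0.25], 0],
    [[-15, 0, 0], [0, 0, -0.25], 0]
  ],
  "newtons": 55
}}

```text
t: 10.65
ee_pos: [0.4763, 0.081, 0.314]
ee_rot: [0.129, 0.991, 0.021, 0.002]
contact_force: [-0.8, -0.8, -2.9]
gripper_width: 0.0095
grasp_force: 55.0
```

```bash
python3 - <<'E'
from h import *
np.set_printoptions(precision=4,suppress=True)
st=bot.get_state();print(st["t"],st["ee_pos"],st["ee_rot"],st["joint_pos"],st["gripper_width"])
from scipy.optimize import least_squares
A=[([1.143,.379,1.734,0,1.028,-.033],[.269,.646,.225],[0,.196,.981,0]),
([-.079,.272,1.777,0,1.093,-.121],[.665,-.030,.276],[0,.692,.722,0]),
([.1187,.0499,2.1712,0,.9206,1.6456],[.4769,.0803,.2119],[0,.9998,.022,0]),
([.1188,.3162,2.2159,0,.6095,1.6481],[.4769,.0804,.065],[0,.9998,.021,0]),
(st["joint_pos"],st["ee_pos"],st["ee_rot"])]
def fk(p,q,s4,s6):
    r0,y0,h,L1,e,L2,d=p
    E=R.from_euler
    r1=E('z',q[0]); r2=r1*E('y',q[1]); r3=r2*E('y',q[2]); r5=r3*E('z',s4*q[3])*E('y',q[4]); r6=r5*E('z',s6*q[5])
    return r1.apply([r0,y0,h])+r2.apply([0,0,L1])+r3.apply([e,0,L2])+r5.apply([0,0,d]), r6
for s4 in(1,-1):
  for s6 in (1,-1):
    f=lambda p: np.ravel([fk(p,q,s4,s6)[0]-x for q,x,_ in A])
    m=least_squares(f,[0,.02,.4,.55,0,.6,.3])
    offs=[(fk(m.x,q,s4,s6)[1].inv()*rot(o)).as_rotvec() for q,_,o in A]
    print(s4,s6,m.x,m.cost,abs(m.fun).max(),"\n",np.array(offs))
E
```

```text
10.65 [0.4763 0.081  0.314 ] [0.1291 0.9914 0.0215 0.0018] [ 0.2537 -0.0495  2.08   -0.2735  1.1818  1.8944] 0.009523716611652728
1 1 [0.0003 0.0231 0.3177 0.5503 0.0414 0.6036 0.2571] 3.583017087315146e-07 0.0005619749047492198 
 [[ 0.0004  0.0005  1.5704]
 [-0.0003 -0.0004  1.5704]
 [-0.0001  0.0001  1.5707]
 [-0.      0.      1.5703]
 [ 0.      0.      1.5708]]
1 -1 [0.0003 0.0231 0.3177 0.5503 0.0414 0.6036 0.2571] 3.583017087315146e-07 0.0005619749047492198 
 [[ 0.0005  0.0005  1.5044]
 [-0.0003 -0.0003  1.3284]
 [ 0.0001  0.0001 -1.4213]
 [ 0.      0.     -1.4167]
 [ 0.     -0.     -0.9236]]
-1 1 [-0.0289  0.0223 -0.2361  0.5993  0.0234  0.6088 -0.2411] 0.00020595254196316407 0.011484725549872732 
 [[ 0.0004  0.0005  1.5704]
 [-0.0003 -0.0004  1.5704]
 [-0.0001  0.0001  1.5707]
 [-0.      0.      1.5703]
 [-0.4884 -0.2431  1.3279]]
-1 -1 [-0.0289  0.0223 -0.2361  0.5993  0.0234  0.6088 -0.2411] 0.00020595254196316407 0.011484725549872732 
 [[ 0.0005  0.0005  1.5044]
 [-0.0003 -0.0003  1.3284]
 [ 0.0001  0.0001 -1.4213]
 [ 0.      0.     -1.4167]
 [-0.3769  0.3769 -1.1103]]
```

```bash
cat > ik.py <<'E'
from h import *
from scipy.optimize import least_squares
P=[0.0003,0.0231,0.3177,0.5503,0.0414,0.6036,0.2571]
LO=np.array([-2.77,-.74,0,-1.06,.31,-3.08])+.03; HI=np.array([2.77,2.19,2.66,4.2,2.87,3.08])-.03
def fk(q,full=False):
    r0,y0,h,L1,e,L2,d=P; E=R.from_euler
    r1=E('z',q[0]); r2=r1*E('y',q[1]); r3=r2*E('y',q[2]); r5=r3*E('z',q[3])*E('y',q[4])
    w=r1.apply([r0,y0,h])+r2.apply([0,0,L1])+r3.apply([e,0,L2])
    return w+r5.apply([0,0,d]), r5*E('z',q[5]+np.pi/2), w
def ik(pos,rm,q0):
    f=lambda q:np.r_[(fk(q)[0]-pos)*5,(rm.inv()*fk(q)[1]).as_rotvec()]
    m=least_squares(f,np.clip(q0,LO+1e-3,HI-1e-3),bounds=(LO,HI)); return m.x,np.abs(m.fun).max()
def pose(cen,phi,th,flip=1):
    "bin centre, pour azimuth, tip -> TCP pos, rot"
    p=np.array([np.cos(phi),np.sin(phi),0]);z=np.array([0,0,1.])
    bx=-p*np.cos(th)+z*np.sin(th); bz=p*np.sin(th)+z*np.cos(th)
    tz=-bz; ty=flip*bx; tx=np.cross(ty,tz)
    return cen+.05*bx+.026*bz, R.from_matrix(np.c_[tx,ty,tz])
E
cat > f.py <<'E'
from ik import *
np.set_printoptions(precision=2,suppress=True)
box=np.array([.473,.27,0]); rng=np.random.default_rng(0)
for flip in (1,-1):
  for deg in range(0,360,30):
    phi=np.radians(deg); best=None
    for zc in (.19,.25):
      pos,rm=pose(box+[0,0,zc],phi,np.radians(110),flip)
      for k in range(6):
        q,e=ik(pos,rm,rng.uniform(LO,HI))
        if e<.01:
            # back along path
            ok=True;qq=q
            for th in range(100,-1,-20):
                pp,rr=pose(box+[0,0,zc],phi,np.radians(th),flip); qq,e2=ik(pp,rr,qq)
                if e2>.01: ok=False;break
            print(flip,deg,zc,"path ok" if ok else f"fails th {th}",q,"wrist",fk(q)[2],"start",qq if ok else ""); 
            if ok:break
E
time timeout 500 python3 f.py
```

```text
1 0 0.19 path ok [ 0.31  0.96  1.49  0.55  2.55 -2.78] wrist [0.76 0.27 0.14] start [ 0.52  0.08  2.13  0.    0.93 -2.62]
1 0 0.25 path ok [ 0.31  0.87  1.52  0.6   2.6  -2.72] wrist [0.76 0.27 0.2 ] start [ 0.52 -0.01  2.09  0.    1.05 -2.62]
1 60 0.25 path ok [ 0.67  0.87  1.52 -0.7   2.58  2.65] wrist [0.61 0.52 0.2 ] start [ 0.42 -0.    2.09 -0.    1.05  2.52]
1 90 0.19 path ok [ 0.83  0.89  1.67 -1.02  2.3   2.61] wrist [0.47 0.55 0.14] start [ 0.39  0.11  2.1  -0.    0.94  1.96]
1 180 0.25 fails th 60 [0.89 0.5  2.47 3.99 1.8  3.  ] wrist [0.19 0.27 0.2 ] start 
1 180 0.25 fails th 60 [0.89 0.5  2.47 3.99 1.8  3.  ] wrist [0.19 0.27 0.2 ] start 
1 240 0.25 path ok [ 0.01  0.5   2.46  2.15  1.82 -2.98] wrist [0.33 0.02 0.2 ] start [ 0.52  0.15  1.93  0.    1.06 -0.52]
1 270 0.19 path ok [-0.08  0.71  2.17  1.59  1.93 -2.87] wrist [ 0.47 -0.01  0.14] start [ 0.55  0.19  2.    0.    0.95 -1.02]
1 270 0.25 path ok [-0.08  0.57  2.21  1.63  1.92 -2.76] wrist [ 0.47 -0.01  0.2 ] start [ 0.55  0.12  1.97  0.    1.06 -1.02]
1 300 0.19 path ok [ 0.    0.79  1.9   1.24  2.11 -2.69] wrist
[... 2918 characters left out ...]
93  0.27] wrist [ 0.47 -0.01  0.14] start [0.55 0.19 2.   0.   0.95 2.13]
-1 270 0.25 path ok [-0.08  0.57  2.21  1.63  1.92  0.38] wrist [ 0.47 -0.01  0.2 ] start [ 0.55  0.12  1.97 -0.    1.06  2.13]
-1 300 0.19 path ok [0.   0.79 1.9  1.24 2.11 0.45] wrist [0.61 0.02 0.14] start [0.57 0.15 2.05 0.   0.94 1.62]
-1 300 0.25 path ok [0.   0.69 1.93 1.29 2.13 0.54] wrist [0.61 0.02 0.2 ] start [ 0.57  0.07  2.01 -0.    1.06  1.62]
-1 330 0.19 path ok [0.15 0.89 1.66 0.94 2.34 0.5 ] wrist [0.72 0.13 0.14] start [0.56 0.11 2.1  0.   0.94 1.08]
-1 330 0.25 path ok [0.15 0.79 1.69 1.   2.38 0.58] wrist [0.72 0.13 0.2 ] start [0.56 0.03 2.06 0.   1.05 1.08]
real	0m6.811s
user	0m7.283s
sys	0m0.068s
```

```bash
cat > g.py <<'E'
from ik import *
np.set_printoptions(precision=3,suppress=True)
for phid,zc,c in [(78,.22,(.473,.258)),(70,.22,(.468,.258))]:
    st=bot.get_state(); q=st["joint_pos"]; p0=st["ee_pos"]; r0=rot(st["ee_rot"])
    for th,z in [(15,.26),(30,.26),(50,.26),(70,.25),(90,.235),(100,zc),(108,zc),(115,zc)]:
        pos,rm=pose(np.array([*c,z]),np.radians(phid),np.radians(th)); q,e=ik(pos,rm,q)
        print(th,"turn",np.degrees((r0.inv()*rm).as_rotvec()).round(1),"shift",r0.inv().apply(pos-p0),"q",q,round(e,3),fk(q)[2])
E
python3 g.py
```

```text
15 turn [-0.2 -3.6 14. ] shift [-0.006 -0.136 -0.02 ] q [ 0.492  0.075  1.985 -0.209  1.26   2.354] 0.0 [0.478 0.282 0.546]
30 turn [-15.1  -5.4  13.5] shift [-0.003 -0.144 -0.032] q [ 0.584  0.18   1.897 -0.36   1.462  2.477] 0.0 [0.493 0.354 0.53 ]
50 turn [-35.   -7.8  12.5] shift [ 0.001 -0.159 -0.043] q [ 0.675  0.341  1.791 -0.514  1.731  2.567] 0.0 [0.511 0.439 0.48 ]
70 turn [-54.8 -10.1  11.2] shift [ 0.006 -0.18  -0.039] q [ 0.731  0.519  1.71  -0.646  1.973  2.61 ] 0.0 [0.525 0.501 0.394]
90 turn [-74.7 -12.3   9.6] shift [ 0.011 -0.203 -0.024] q [ 0.758  0.699  1.653 -0.775  2.196  2.621] 0.0 [0.532 0.535 0.285]
100 turn [-84.7 -13.3   8.7] shift [ 0.013 -0.216 -0.006] q [ 0.761  0.795  1.631 -0.839  2.297  2.623] 0.0 [0.533 0.539 0.22 ]
108 turn [-92.6 -14.2   7.9] shift [ 0.015 -0.223 -0.003] q [ 0.759  0.852  1.623 -0.904  2.385  2.605] 0.0 [0.532 0.536 0.18 ]
115 turn [-99.6 -14.9   7.1] shift [ 0.016 -0.228  0.001] q [ 0.754  0.899  1.62  -0.966  2.461  2.584] 0.0 [0.531 0.53  0.146]
15 turn [-0.1 -5.7 21.7] shift [-0.016 -0.138 -0.02 ] q [ 0.492  0.072  1.988 -0.181
[... 231 characters left out ...]
49  0.357  1.768 -0.439  1.781  2.651] 0.0 [0.531 0.432 0.48 ]
70 turn [-54.4 -15.7  17.3] shift [ 0.002 -0.18  -0.039] q [ 0.696  0.539  1.678 -0.554  2.03   2.678] 0.0 [0.553 0.492 0.394]
90 turn [-74.1 -19.1  14.8] shift [ 0.009 -0.202 -0.023] q [ 0.718  0.718  1.615 -0.673  2.256  2.674] 0.0 [0.565 0.524 0.285]
100 turn [-84.  -20.7  13.4] shift [ 0.013 -0.215 -0.006] q [ 0.721  0.813  1.594 -0.734  2.357  2.668] 0.0 [0.566 0.528 0.22 ]
108 turn [-91.8 -22.   12.1] shift [ 0.015 -0.221 -0.002] q [ 0.719  0.869  1.585 -0.797  2.446  2.644] 0.0 [0.565 0.526 0.18 ]
115 turn [-98.7 -23.1  11. ] shift [ 0.017 -0.227  0.002] q [ 0.715  0.915  1.584 -0.858  2.521  2.617] 0.0 [0.563 0.519 0.146]
```

{"api": "move_arm", "payload": {
  "series": [
    [[0, -1, 4], [0, -0.045, -0.005], 0],
    [[0, -2, 9], [-0.003, -0.09, -0.015], 0],
    [[0, -3.6, 14], [-0.006, -0.136, -0.02], 0],
    [[-7.5, -4.5, 14], [-0.005, -0.14, -0.026], 0],
    [[-15, -5.4, 13.5], [-0.003, -0.144, -0.032], 0],
    [[-22, -6.2, 13], [-0.002, -0.149, -0.036], 0],
    [[-29, -7, 12.8], [0, -0.154, -0.04], 0],
    [[-35, -7.8, 12.5], [0.001, -0.159, -0.043], 0],
    [[-42, -8.6, 12], [0.003, -0.166, -0.042], 0],
    [[-48, -9.4, 11.6], [0.004, -0.173, -0.041], 0],
    [[-55, -10.1, 11.2], [0.006, -0.18, -0.039], 0],
    [[-61, -10.8, 10.7], [0.008, -0.187, -0.034], 0],
    [[-68, -11.5, 10.1], [0.01, -0.195, -0.029], 0],
    [[-75, -12.3, 9.6], [0.011, -0.203, -0.024], 0],
    [[-80, -12.8, 9.1], [0.012, -0.21, -0.015], 0],
    [[-85, -13.3, 8.7], [0.013, -0.216, -0.006], 0],
    [[-89, -13.8, 8.3], [0.014, -0.22, -0.004], 0],
    [[-93, -14.2, 7.9], [0.015, -0.223, -0.003], 0],
    [[-93, -14.2, 7.9], [0.015, -0.223, -0.003], 0],
    [[-93, -14.2, 7.9], [0.015, -0.223, -0.003], 0]
  ]
}}

```text
t: 12.65
ee_pos: [0.4832, 0.296, 0.2595]
ee_rot: [0.806, 0.582, -0.063, -0.087]
contact_force: [-0.6, 0.3, -2.0]
gripper_width: 0.0095
grasp_force: 55.0
```

```bash
cat > p.py <<'E'
from h import *
import sys
np.set_printoptions(precision=3,suppress=True)
ims=[]
for c in ("scene","top"):
    s,st=snap(c); ims.append(cv2.resize(s["image"][90:290,120:370] if c=="scene" else s["image"][130:330,130:380],None,fx=1.6,fy=1.6)[:,:,::-1])
    for n in ("piece_1","full_bin_center"): print(c,n,[(round(r["p"],2),np.round(r["at"])) for r in bot.spot_in(c,n)[:12]])
cv2.imwrite("pics/"+sys.argv[1],np.hstack(ims)); print(st["t"],st["ee_pos"],st["joint_pos"],st["gripper_width"],st["contact_force"])
E
python3 p.py p1.png
```

```text
scene piece_1 [(0.47, array([196., 214.])), (0.42, array([217., 231.])), (0.39, array([193., 229.])), (0.18, array([205., 171.]))]
scene full_bin_center [(0.81, array([205., 169.])), (0.66, array([338., 246.])), (0.47, array([299., 211.]))]
top piece_1 [(0.61, array([285., 183.]))]
top full_bin_center [(0.74, array([208., 228.]))]
12.8 [0.483 0.297 0.261] [ 0.755  0.855  1.619 -0.907  2.392  2.606] 0.009700659749302714 [ 0.027  0.09  -0.938]
```

View pics/p1.png

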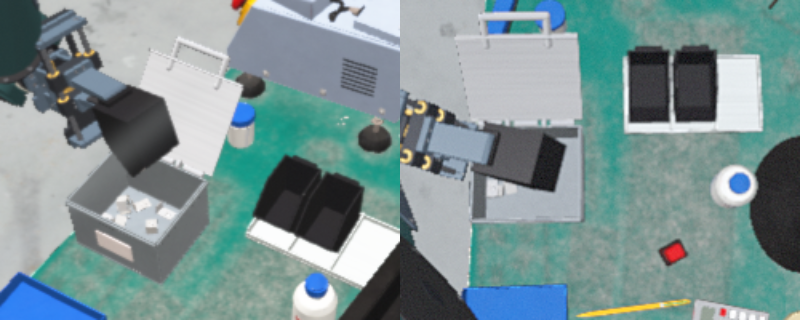

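The brackets lie in the box around (140,205) in the left half, and the bin is held tipped over it. A short shake should loosen anything still stuck.

{"api": "move_arm", "payload": {
  "series": [
    [[-4, 0, 0], [0, 0.02, 0], 0],
    [[-4, 0, 0], [0, -0.005, 0], 0],
    [[-4, 0, 0], [0, 0.02, 0], 0],
    [[-4, 0, 0], [0, -0.005, 0], 0],
    [[-4, 0, 0], [0.01, 0.01, 0], 0],
    [[-4, 0, 0], [-0.01, 0.01, 0], 0],
    [[-4, 0, 0], [0, 0.02, 0], 0],
    [[-4, 0, 0], [0, 0, 0], 0],
    [[-2, 0, 0], [0, 0.01, 0], 0],
    [[0, 0, 0], [0, 0.01, 0], 0]
  ]
}}

```text
t: 13.95
ee_pos: [0.4837, 0.3007, 0.2709]
ee_rot: [0.806, 0.582, -0.064, -0.084]
contact_force: [0.1, -0.2, -1.4]
gripper_width: 0.0097
grasp_force: 55.0
```

```bash
cat > g2.py <<'E'
from ik import *
np.set_printoptions(precision=3,suppress=True)
st=bot.get_state(); q=st["joint_pos"]; p0=st["ee_pos"]; r0=rot(st["ee_rot"]); print(st["t"],p0,q,st["contact_force"])
for th,ph,c in [(90,78,(.473,.258,.24)),(70,78,(.473,.258,.25)),(50,78,(.473,.258,.26)),(30,78,(.473,.258,.26)),(0,78,(.473,.255,.26)),(0,87.6,(.475,.13,.26)),(0,87.6,(.475,.13,.045))]:
    pos,rm=pose(np.array(c),np.radians(ph),np.radians(th)); q,e=ik(pos,rm,q)
    print(th,"turn",np.degrees((r0.inv()*rm).as_rotvec()).round(1),"shift",r0.inv().apply(pos-p0),"q",q,round(e,3),pos)
E
python3 g2.py
```

```text
13.95 [0.484 0.301 0.271] [ 0.759  0.843  1.616 -0.917  2.402  2.591] [ 0.123 -0.202 -1.411]
90 turn [18.3  0.2 -0.2] shift [-0.001  0.012  0.023] q [ 0.758  0.692  1.653 -0.779  2.2    2.615] 0.0 [0.478 0.283 0.29 ]
70 turn [38.3  0.1 -0.3] shift [-0.001  0.022  0.046] q [ 0.731  0.519  1.71  -0.646  1.973  2.61 ] 0.0 [0.475 0.265 0.306]
50 turn [58.3  0.1 -0.3] shift [-0.001  0.024  0.067] q [ 0.675  0.341  1.791 -0.514  1.731  2.567] 0.0 [0.47  0.246 0.315]
30 turn [78.3  0.  -0.3] shift [-0.001  0.011  0.082] q [ 0.584  0.18   1.897 -0.36   1.462  2.477] 0.0 [0.467 0.228 0.308]
0 turn [108.3  -0.   -0.3] shift [-0.001 -0.016  0.097] q [ 0.373 -0.009  2.078 -0.     1.072  2.154] 0.0 [0.463 0.206 0.286]
0 turn [108.    9.   -6.9] shift [ 0.036 -0.054  0.212] q [ 0.119 -0.059  2.126  0.     1.074  1.732] 0.0 [0.473 0.08  0.286]
0 turn [108.    9.   -6.9] shift [ 0.035 -0.258  0.144] q [ 0.119  0.299  2.223 -0.     0.619  1.732] 0.0 [0.473 0.08  0.071]
```

{"api": "move_arm", "payload": {
  "series": [
    [[8, 0, 0], [0, 0.005, 0.01], 0],
    [[16, 0, 0], [0, 0.01, 0.02], 0],
    [[24, 0, 0], [0, 0.015, 0.03], 0],
    [[32, 0, 0], [0, 0.019, 0.04], 0],
    [[40, 0, 0], [0, 0.022, 0.048], 0],
    [[48, 0, 0], [0, 0.023, 0.057], 0],
    [[56, 0, 0], [0, 0.024, 0.065], 0],
    [[64, 0, 0], [0, 0.02, 0.071], 0],
    [[72, 0, 0], [0, 0.015, 0.077], 0],
    [[80, 0, 0], [0, 0.01, 0.083], 0],
    [[88, 0, 0], [0, 0.002, 0.088], 0],
    [[96, 0, 0], [0, -0.006, 0.092], 0],
    [[104, 0, 0], [0, -0.013, 0.096], 0],
    [[108.3, 0, -0.3], [-0.001, -0.016, 0.097], 0],
    [[108.2, 3, -2.5], [0.011, -0.029, 0.135], 0],
    [[108.1, 6, -4.5], [0.023, -0.042, 0.173], 0],
    [[108, 9, -6.9], [0.036, -0.054, 0.212], 0],
    [[108, 9, -6.9], [0.036, -0.054, 0.212], 0],
    [[108, 9, -6.9], [0.036, -0.054, 0.212], 0]
  ]
}}

```text
t: 15.85
ee_pos: [0.4732, 0.0789, 0.2873]
ee_rot: [0.002, 1.0, -0.022, 0.001]
contact_force: [-0.6, 0.4, -1.6]
gripper_width: 0.0097
grasp_force: 55.0
```

```bash
cat > p2.py <<'E'
from h import *
import sys
np.set_printoptions(precision=4,suppress=True)
ims=[]
st=bot.get_state(); print(st["t"],st["ee_pos"],st["ee_rot"],st["contact_force"])
for c in ("scene","wrist"):
    s,st=snap(c); ims.append(cv2.resize(s["image"][170:270,150:290] if c=="scene" else s["image"],(400,286 if c=="scene" else 300),interpolation=cv2.INTER_CUBIC)[:286,:,::-1])
    print(c,[(round(r["p"],2),np.round(r["at"])) for r in bot.spot_in(c,"piece_1")[:12]])
cv2.imwrite("pics/"+sys.argv[1],np.hstack(ims))
E
python3 p2.py p2.png
```

```text
15.85 [0.4732 0.0789 0.2873] [ 0.0016  0.9998 -0.022   0.0005] [-0.5889  0.4448 -1.6102]
scene [(0.45, array([207., 216.])), (0.43, array([224., 221.])), (0.37, array([194., 227.])), (0.24, array([297., 211.]))]
wrist [(0.83, array([121., 161.])), (0.8, array([ 87., 150.])), (0.73, array([118., 139.])), (0.71, array([ 79., 163.])), (0.68, array([ 66., 158.])), (0.57, array([ 70., 193.])), (0.49, array([ 89., 180.])), (0.36, array([ 60., 115.]))]
```

View pics/p2.png

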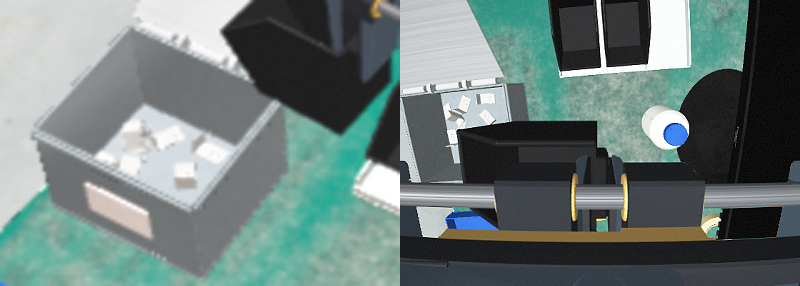

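All eight brackets show in the box: the detector found eight there in the wrist view and the scene crop agrees. The held bin looks empty, so I'm setting it down.

{"api": "move_arm", "payload": {
  "series": [
    [[0, 0, 0], [0, 0, 0.04], 0],
    [[0, 0, 0], [0, 0, 0.085], 0],
    [[0, 0, 0], [0, 0, 0.13], 0],
    [[0, 0, 0], [0, 0, 0.17], 0],
    [[0, 0, 0], [0, 0, 0.195], 0],
    [[0, 0, 0], [0, 0, 0.21], 0],
    [[0, 0, 0], [0, 0, 0.216], 0],
    [[0, 0, 0], [0, 0, 0.22], 0],
    [[0, 0, 0], [0, 0, 0.222], 0],
    [[0, 0, 0], [0, 0, 0.222], 0],
    [[0, 0, 0], [0, 0, 0.222], 0.045],
    [[0, 0, 0], [0, 0, 0.222], 0.045],
    [[0, 0, 0], [0, 0, 0.222], 0.045],
    [[0, 0, 0], [0, 0, 0.222], 0.045],
    [[0, 0, 0], [0, 0, 0.222], 0.045],
    [[0, 0, 0], [0, 0, 0.19], 0.045],
    [[0, 0, 0], [0, 0, 0.14], 0.045],
    [[0, 0, 0], [0, 0, 0.09], 0.045],
    [[0, 0, 0], [0, 0, 0.04], 0.045],
    [[0, 0, 0], [0, 0, -0.01], 0.045]
  ]
}}

```text
t: 18.05
ee_pos: [0.4723, 0.0792, 0.2981]
ee_rot: [0.002, 1.0, -0.021, -0.001]
contact_force: [0.9, -1.1, -0.2]
gripper_width: 0.045
grasp_force: 0.0
```

```bash
cat > k.py <<'E'
from h import *
np.set_printoptions(precision=4,suppress=True)
st=bot.get_state(); print(st["t"],st["ee_pos"],st["joint_pos"])
rs={}
for c in ("scene","top","wrist"):
    s,st=snap(c)
    for n in ("flap_pull","flap_hinge","full_bin_center"):
        for r in bot.pinpoint(c,n)[:1]:
            rs.setdefault(n,[]).append(ray(s,r["at"],st)); z={"flap_pull":.224,"flap_hinge":.1,"full_bin_center":.039}[n]
            print(c,n,round(r["p"],2),np.round(r["at"]),atz(s,r["at"],z,st))
for n in rs: print(n,tri(rs[n]) if len(rs[n])>1 else "")
E
python3 k.py
```

```text
18.05 [0.4723 0.0792 0.2981] [ 0.1196 -0.0727  2.1158 -0.0042  1.1006  1.7343]
scene flap_hinge 0.92 [220. 190.] [0.5381 0.2761 0.1   ]
scene full_bin_center 0.69 [258. 250.] [0.4796 0.1348 0.039 ]
top flap_pull 0.69 [200. 139.] [0.6586 0.2789 0.224 ]
top flap_hinge 0.65 [208. 208.] [0.5415 0.2759 0.1   ]
top full_bin_center 0.81 [272. 238.] [0.4845 0.1308 0.039 ]
wrist flap_pull 0.34 [ 94. 184.] [0.4983 0.1964 0.224 ]
wrist flap_hinge 0.57 [ 71. 116.] [0.5445 0.2744 0.1   ]
wrist full_bin_center 0.9 [234. 169.] [0.4767 0.1275 0.039 ]
flap_hinge [0.5433 0.2783 0.0933]
full_bin_center [0.4794 0.1302 0.044 ]
flap_pull [0.5602 0.1901 0.3736]
```

{"api": "move_arm", "payload": {
  "series": [
    [[0, 0, -8], [0, 0, -0.05], 0.024],
    [[0, 0, -16], [0.015, -0.018, -0.06], 0.024],
    [[0, 0, -24], [0.03, -0.035, -0.06], 0.024],
    [[0, 0, -32], [0.045, -0.053, -0.06], 0.024],
    [[0, 0, -40], [0.06, -0.07, -0.06], 0.024],
    [[0, 0, -48], [0.08, -0.093, -0.06], 0.024],
    [[0, 0, -56], [0.1, -0.117, -0.06], 0.024],
    [[0, 0, -64], [0.12, -0.14, -0.06], 0.024],
    [[0, 0, -72], [0.14, -0.164, -0.06], 0.024],
    [[0, 0, -80], [0.16, -0.187, -0.06], 0.024],
    [[0, 0, -88], [0.17, -0.2, -0.06], 0.024],
    [[0, 0, -94.7], [0.178, -0.208, -0.06], 0.024],
    [[0, 0, -94.7], [0.178, -0.208, -0.06], 0.024],
    [[0, 0, -94.7], [0.178, -0.208, -0.06], 0.024]
  ]
}}

```text
t: 20.05
ee_pos: [0.6592, 0.2796, 0.3541]
ee_rot: [0.001, 0.694, 0.72, -0.003]
contact_force: [0.2, 0.0, 0.4]
gripper_width: 0.024
grasp_force: 0.0
```

```bash
sed -i 's/,"full_bin_center"):$/):/; s/s,st=snap(c)/s,st=snap(c,"k_"+c+".png")/' k.py; python3 k.py
```

```text
20.05 [0.6592 0.2796 0.3541] [ 0.3698  0.2919  1.607  -0.0033  1.247   0.3343]
scene flap_pull 0.89 [244. 123.] [0.6461 0.2775 0.224 ]
scene flap_hinge 0.93 [220. 191.] [0.5358 0.275  0.1   ]
top flap_hinge 0.56 [311. 182.] [0.6071 0.0469 0.1   ]
wrist flap_pull 0.71 [277. 194.] [0.6558 0.2819 0.224 ]
wrist flap_hinge 0.6 [175. 172.] [0.5402 0.2754 0.1   ]
flap_pull [0.6546 0.2816 0.2165]
flap_hinge [0.5455 0.1925 0.1616]
```

View pics/k_wrist.png

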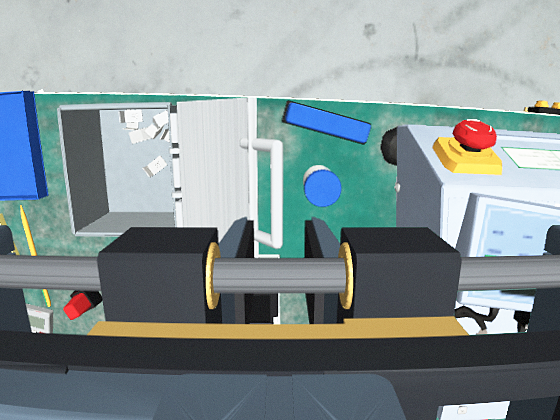

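The wrist view shows the pull bar from (277,147) to (280,243), with its middle at (277,194), so it lies at about (0.655,0.281). The box and its brackets are visible at (130,160).

{"api": "move_arm", "payload": {
  "series": [
    [[0, 0, 0], [0.001, -0.004, 0.04], 0.024],
    [[0, 0, 0], [0.001, -0.004, 0.08], 0.024],
    [[0, 0, 0], [0.001, -0.004, 0.11], 0.024],
    [[0, 0, 0], [0.001, -0.004, 0.122], 0.024],
    [[0, 0, 0], [0.001, -0.004, 0.13], 0.024],
    [[0, 0, 0], [0.001, -0.004, 0.13], 0.024],
    [[0, 0, 0], [0.001, -0.004, 0.13], 0.0],
    [[0, 0, 0], [0.001, -0.004, 0.13], 0.0],
    [[0, 0, 0], [0.001, -0.004, 0.13], 0.0],
    [[0, 0, 0], [0.001, -0.004, 0.13], 0.0]
  ],
  "newtons": 12
}}

```text
t: 21.5
ee_pos: [0.6562, 0.2805, 0.2261]
ee_rot: [0.001, 0.693, 0.721, -0.001]
contact_force: [4.6, -0.2, 4.8]
gripper_width: 0.0096
grasp_force: 12.0
```

```bash
python3 - <<'E'
from h import *
np.set_printoptions(precision=4,suppress=True)
st=bot.get_state(); print(st["t"],st["ee_pos"],rot(st["ee_rot"]).as_matrix(),st["gripper_width"],st["grasp_force"],st["contact_force"])
r0=rot(st["ee_rot"]); bx=np.array([.9991,.0425,0])
for a in [2.3,2.2,2.1,2.0,1.9,1.8,1.7,1.6,1.5,1.4,1.3,1.2,1.1,1.0,.9,.8,.7,.6,.5,.4,.3,.2,.1,0]:
    d=.166*((np.cos(2.3)-np.cos(a))*bx+np.array([0,0,np.sin(a)-np.sin(2.3)])); d[2]+=.003*(2.3-a)/2.3
    print(a,r0.inv().apply(d).round(3))
E
```

```text
21.5 [0.6562 0.2805 0.2261] [[-0.04    0.9992  0.0009]
 [ 0.9992  0.04   -0.0031]
 [-0.0031  0.0007 -1.    ]] 0.009580758629818954 12.000225484371185 [ 4.637  -0.1749  4.8215]
2.3 [0. 0. 0.]
2.2 [-0.    -0.013 -0.011]
2.1 [-0.    -0.027 -0.02 ]
2.0 [-0.    -0.042 -0.028]
1.9 [-0.    -0.057 -0.034]
1.8 [-0.    -0.073 -0.039]
1.7 [-0.    -0.089 -0.042]
1.6 [-0.    -0.106 -0.043]
1.5 [-0.    -0.122 -0.043]
1.4 [-0.    -0.139 -0.041]
1.3 [-0.001 -0.155 -0.038]
1.2 [-0.001 -0.171 -0.032]
1.1 [-0.001 -0.186 -0.026]
1.0 [-0.001 -0.2   -0.018]
0.9 [-0.001 -0.214 -0.008]
0.8 [-0.001 -0.226  0.003]
0.7 [-0.001 -0.238  0.015]
0.6 [-0.001 -0.248  0.028]
0.5 [-0.001 -0.256  0.042]
0.4 [-0.    -0.264  0.056]
0.3 [-0.    -0.269  0.072]
0.2 [-0.    -0.273  0.088]
0.1 [-0.    -0.276  0.104]
0 [-0.    -0.277  0.121]
```

{"api": "move_arm", "payload": {
  "series": [
    [[0, 0, 0], [0, -0.013, -0.011], 0],
    [[0, 0, 0], [0, -0.027, -0.02], 0],
    [[0, 0, 0], [0, -0.042, -0.028], 0],
    [[0, 0, 0], [0, -0.057, -0.034], 0],
    [[0, 0, 0], [0, -0.073, -0.039], 0],
    [[0, 0, 0], [0, -0.089, -0.042], 0],
    [[0, 0, 0], [0, -0.106, -0.043], 0],
    [[0, 0, 0], [0, -0.122, -0.043], 0],
    [[0, 0, 0], [0, -0.139, -0.041], 0],
    [[0, 0, 0], [0, -0.155, -0.038], 0],
    [[0, 0, 0], [0, -0.171, -0.032], 0],
    [[0, 0, 0], [0, -0.186, -0.026], 0],
    [[0, 0, 0], [0, -0.2, -0.018], 0],
    [[0, 0, 0], [0, -0.214, -0.008], 0],
    [[0, 0, 0], [0, -0.214, -0.008], 0]
  ]
}}

```text
t: 23.0
ee_pos: [0.4387, 0.2714, 0.2314]
ee_rot: [-0.0, 0.693, 0.721, -0.003]
contact_force: [-4.0, 1.5, 2.6]
gripper_width: 0.0097
grasp_force: 12.0
```

```bash
python3 - <<'E'
from h import *
np.set_printoptions(precision=4,suppress=True)
st=bot.get_state(); print(st["t"],st["ee_pos"],st["gripper_width"],st["grasp_force"],st["contact_force"],st["joint_pos"])
s,st=snap("scene")
for r in bot.pinpoint("scene","flap_pull")[:2]: print(r["p"],r["at"],atz(s,r["at"],.233))
cv2.imwrite("pics/f1.png",cv2.resize(s["image"][100:290,130:330,::-1],None,fx=2.5,fy=2.5))
E
```

```text
23.0 [0.4387 0.2714 0.2314] 0.00972334699421104 12.00088083744049 [-3.9876  1.4662  2.6358] [ 0.5097  0.0804  2.0964 -0.0021  0.9712  0.4706]
0.6 [187.7, 181.6] [0.431  0.2656 0.233 ]
```

View pics/f1.png

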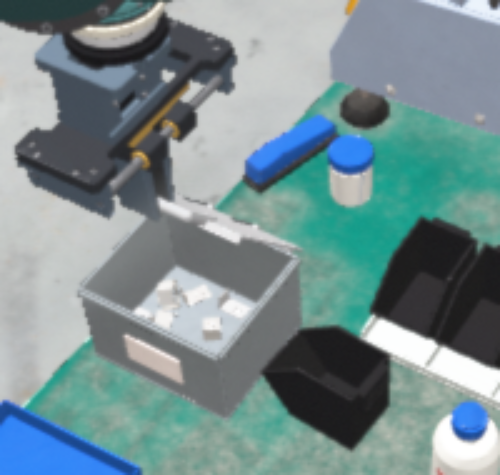

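The flap follows the gripper and hides edge-on behind the fingers at about (210,220). The emptied bin stands at (330,385) and the brackets lie in the box.

{"api": "move_arm", "payload": {
  "series": [
    [[0, 0, 0], [0, -0.012, 0.011], 0],
    [[0, 0, 0], [0, -0.024, 0.023], 0],
    [[0, 0, 0], [0, -0.034, 0.036], 0],
    [[0, 0, 0], [0, -0.042, 0.05], 0],
    [[0, 0, 0], [0, -0.05, 0.064], 0],
    [[0, 0, 0], [0, -0.055, 0.08], 0],
    [[0, 0, 0], [0, -0.057, 0.088], 0],
    [[0, 0, 0], [0, -0.059, 0.096], 0],
    [[0, 0, 0], [0, -0.061, 0.104], 0],
    [[0, 0, 0], [0, -0.062, 0.112], 0],
    [[0, 0, 0], [0, -0.063, 0.12], 0],
    [[0, 0, 0], [0, -0.063, 0.127], 0],
    [[0, 0, 0], [0, -0.063, 0.13], 0],
    [[0, 0, 0], [0, -0.063, 0.132], 0],
    [[0, 0, 0], [0, -0.063, 0.132], 0],
    [[0, 0, 0], [0, -0.063, 0.132], 0]
  ]
}}

```text
t: 24.7
ee_pos: [0.3775, 0.2684, 0.1006]
ee_rot: [0.0, 0.693, 0.721, -0.003]
contact_force: [-5.5, 4.6, 0.8]
gripper_width: 0.0095
grasp_force: 12.0
```

```bash
python3 - <<'E'
from h import *
np.set_printoptions(precision=4,suppress=True)
st=bot.get_state(); print(st["t"],st["ee_pos"],st["gripper_width"],st["grasp_force"],st["contact_force"])
s,st=snap("scene")
cv2.imwrite("pics/f2.png",cv2.resize(s["image"][100:290,130:330,::-1],None,fx=2.5,fy=2.5))
E
```

```text
24.7 [0.3775 0.2684 0.1006] 0.009515318312811655 12.002006471157074 [-5.5154  4.617   0.8248]
```

View pics/f2.png

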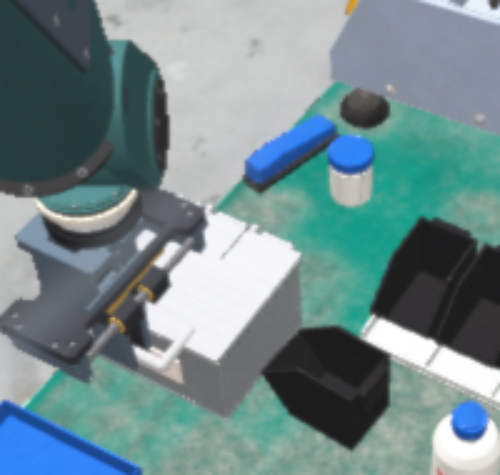

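The flap lies flat on the box. I'll press it gently a few millimetres further, let go and rise.

{"api": "move_arm", "payload": {
  "series": [
    [[0, 0, 0], [0, 0.001, 0.003], 0],
    [[0, 0, 0], [0, 0.001, 0.005], 0],
    [[0, 0, 0], [0, 0.001, 0.005], 0],
    [[0, 0, 0], [0, 0.001, 0.005], 0.022],
    [[0, 0, 0], [0, 0.001, 0.005], 0.022],
    [[0, 0, 0], [0, 0.001, 0.005], 0.022],
    [[0, 0, 0], [0, 0.001, 0.005], 0.022],
    [[0, 0, 0], [0, 0, -0.005], 0.022],
    [[0, 0, 0], [0, 0, -0.02], 0.022],
    [[0, 0, 0], [0, 0, -0.05], 0.022],
    [[0, 0, 0], [0, 0, -0.1], 0.022],
    [[0, 0, 0], [0, 0, -0.15], 0.022],
    [[0, 0, 0], [0, 0, -0.2], 0.022],
    [[0, 0, 0], [0, 0, -0.2], 0.022]
  ]
}}

```text
t: 26.15
ee_pos: [0.3809, 0.2709, 0.3087]
ee_rot: [0.002, 0.693, 0.721, 0.003]
contact_force: [-0.3, -1.1, -0.5]
gripper_width: 0.0222
grasp_force: 0.0
```

```bash
python3 - <<'E'
from h import *
np.set_printoptions(precision=4,suppress=True)
st=bot.get_state(); print(st["t"],st["ee_pos"],st["gripper_width"],st["grasp_force"],st["contact_force"])
rs=[]
for c in("scene","top","wrist"):
    s,st=snap(c)
    for r in bot.pinpoint(c,"flap_pull")[:1]: print(c,r["p"],r["at"],atz(s,r["at"],.103,st)); rs.append(ray(s,r["at"],st))
    for n in ("full_bin_center","wash_bottle","date_stamp","swab_tub"):
        for r in bot.pinpoint(c,n)[:1]: print(c,n,r["p"],atz(s,r["at"],.039 if "bin" in n else 0,st))
    if c=="scene": im=s["image"][100:290,130:330,::-1]
print(tri(rs)); cv2.imwrite("pics/f3.png",cv2.resize(im,None,fx=2.5,fy=2.5))
E
```

```text
26.15 [0.3809 0.2709 0.3087] 0.022199061316679525 0.0 [-0.301  -1.0542 -0.4985]
scene 0.89 [181.6, 239.0] [0.3786 0.2621 0.103 ]
scene full_bin_center 0.66 [0.4752 0.1268 0.039 ]
scene wash_bottle 0.68 [ 0.4658 -0.0235  0.    ]
scene date_stamp 0.77 [0.3712 0.0634 0.    ]
scene swab_tub 0.85 [0.7176 0.2629 0.    ]
top 0.8 [211.8, 283.9] [0.375  0.2591 0.103 ]
top full_bin_center 0.83 [0.4833 0.1233 0.039 ]
top wash_bottle 0.7 [ 0.4675 -0.0229  0.    ]
top date_stamp 0.75 [0.3689 0.056  0.    ]
wrist 0.6 [277.0, 182.3] [0.3748 0.2681 0.103 ]
wrist date_stamp 0.77 [0.3689 0.0611 0.    ]
wrist swab_tub 0.69 [0.709  0.2602 0.    ]
[0.3764 0.2633 0.1004]
```

View pics/f3.png

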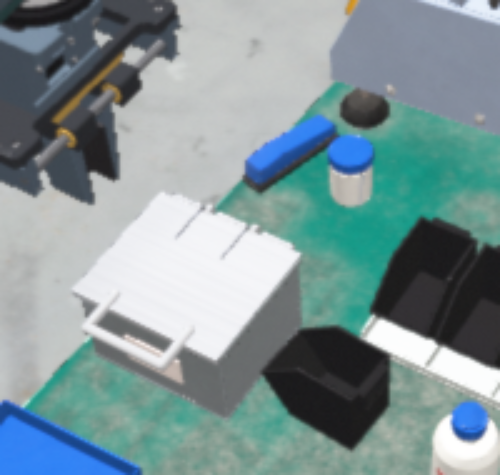

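The flap is shut with its pull at (140,335), the gripper is well clear of it, and the empty bin stands at (330,385). I'm handing the job in.

```bash
python3 -c "
from rig import bot
print(bot.close_job())"
```

```text
the job is handed in; nothing more can be done
None
```

Job handed in after about 26 s of the 72 s allowed: all eight brackets are in the scrap box, the emptied bin stands upright on the bench clear of the rack, the flap was eased shut, and the bottle, stamp, tub and other bins are where they were; the judge returned no verdict.

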